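# Put the orange handheld radio on charge

### The arm

A 7-joint arm with a two-finger parallel gripper is mounted at the origin on the work surface. World frame = base frame: x ahead of the robot, y to its left, z up, the work surface at z = 0. Lengths are in m, angles in rad, forces in N, time in s.
With the tool pointing down it reaches from about 0.35 to 0.9 m from the base axis. Payload 8.1 kg.
Tool frame: the origin (TCP) lies between the finger pads; the fingertips stand 19 mm ahead of it and the grasp point (between the pads) is the TCP; y points along the fingers, x is the direction in which the jaws open and shut, and the axes are right-handed (so a half turn about y gives the same grasp; the last joint's range is limited). The gripper opens to 92 mm and grips with 3 to 60 N. Pads are 19 mm wide; open, the fingers measure 130 mm over their backs; the gripper's body (75 mm by 190 mm) begins 47 mm behind the grasp point.
Start: joints at [-1.404, 0.434, 0.025, 1.573, -0.012, 1.134, -0.075], TCP at [0.167, 0.602, 0.246] pointing down, gripper open.
Joint ranges: [-2.62, 2.62], [-0.44, 2.09], [-1.27, 1.32], [0.08, 2.57], [-1.32, 4.46], [0.12, 2], [-2.74, 2.74]. Speed limits (rad/s): [2.22, 2.22, 3.01, 3.01, 3.14, 3.14, 3.14].

### API

Orientations are given as a rotation vector (axis times angle).
In Python, from cell import arm gives the robot as it stands.
- The arm moves only by the tool move_arm, never from a script. Its argument "series" is a list of rows, each an object of numbers: "x", "y", "z": the shift along the tool's x, y, z in cm; "rx", "ry", "rz": the turn, a rotation vector about the tool's x, y, z in rad. In form: [{"x": .., "y": .., "z": .., "rx": .., "ry": .., "rz": ..}, ...]. A call has 1 to 12 rows; each row shifts and turns the pose as measured when the row begins, along the tool's axes as they then stand; what a row does not reach is not made up. A row lasts 1/8 s, in which the tool goes at most 62.5 mm and 10.7 degrees, less where a joint would pass 70% of its speed; a pose out of reach is approached as far as the arm can. A call is refused whole if a number of a shift passes 6.25 or a number of a turn 0.188, either way. A call with a gripper value outside its range is refused whole. "jaw" is the finger opening in cm, from 0 to 9.18, set as the call begins (left out, the last holds). The fingers move at their own pace and stop on an object; "newtons" is the grip in N (left out, the last holds). Time passes only in rows, so rows that do not move let the fingers close. It gives the time, the measured TCP pose, the force and the opening at its end, in the units of the state.
- arm.observe(): the state, without advancing time (a new reading comes with each control period).
- arm.get_image(name): name is "scene" or "top"; returns the picture (384x512x3 uint8, blue, green, red); there is no depth.
- arm.camera_params(name): a dict with "K" (3x3 intrinsics, pixels), "R" (3x3) and "t" (3): a world point X has camera coordinates R X + t. Camera axes: x right, y down, z forward; pixel columns grow to the right and rows downward; lengths in m; the calibration is good to about 2 mm. A picture is of the moment at which its call begins. camera_params takes no time and is no camera call.
- arm.sign_off(): hands the job in, once; it reports no verdict.
The state is a dict: "clock": time; "joints": joint angles; "dq": joint speeds; "joint_efforts": joint torques, N m; "position": TCP position; "ee_rot": TCP orientation; "force": force on the tool from outside, world axes, zero at the start; "ft_torque": the same for the moment, N m; "width": opening from 0.0 (shut) to 1.0 (fully open).
Only numpy, scipy, OpenCV 4.12 (cv2) and the standard library are available. Lean on these libraries where they do the work, as an engineer would, in place of code of your own. Each camera call takes 0.05 s, during which the arm holds its last target.

### The job

Put the orange handheld radio on charge: pick it up, turn it until its flat back matches the flat wall of the charger's D-shaped well, lower it in upright without dropping it until it stands fully home on the bottom of the well, and let go. Leave the blue and the black radio standing where they are.

Things in the scene. Friction and masses are not known exactly. Their poses are not given: they have to be found in the camera images.
- orange_radio: Orange handheld radio, upright, loose, 220 g. Plan section a D: circle r 27 mm cut flat 8 mm from its centre (35 thick, 54 wide). Case 100 mm tall, plus stub antenna 16 mm and knob 10 mm on top. Origin: circle centre, underside. z up; +x out through the flat back (black plate, brass contacts); display and keys at -x. Grip across the 35 mm, about 20 mm below the case's top.
- blue_radio: The same radio with a blue case, standing loose, to be left alone. Shape, origin and axes as the orange one.
- black_radio: The same radio with a dark grey to black case, standing loose, to be left alone. Shape, origin and axes as the orange one.
- charger: Fixed desk charger, black base 135 x 110 mm, 30 mm tall lamp block behind. D well: round grey wall (inner r 32, outer 44 mm), white flat wall 13 mm from the centre; 5 mm play round the radio. Floor 12 and rim 52 mm above the origin; mouth flares 7 mm over the top 12. Origin: circle centre at bench level. z up, +x out through the flat wall: the radio fits with axes parallel to these, one way only.
Not all that is in view belongs to the job. What is meant by the orange_radio is not green, and is the larger of those in its own colour.

How it is judged:
By the outcome, as a careful person would: the job done as asked, in the order asked, and still so for the second after the job is handed in, with the robot touching nothing.
It also fails if it takes over 38 s, if anything falls off the work surface, if the arm or the gripper's body presses on something with over 40 N, if the wrist force passes 120 N, or if a joint passes its speed limit or range.

## Working session

There is one attempt and no reset: what is moved stays moved. The work goes in short steps, Python scripts to look and compute and a tool call to move; the robot and the scene stay as the last step left them, time stands still between calls to the robot, and variables do not carry over. Pictures are saved under pics/ and viewed, and the job is handed in when it is done.

Besides the shell and the picture viewer there is one more tool, called as a command line: name --argument value ..., lists and objects as JSON in quotes. move_arm: Moves the arm, as the interface text tells. Its arguments: {"type":"object","properties":{"series":{"type":"array","items":{"type":"object","properties":{"x":{"type":"number"},"y":{"type":"number"},"z":{"type":"number"},"rx":{"type":"number"},"ry":{"type":"number"},"rz":{"type":"number"}}}},"jaw":{"type":"number"},"newtons":{"type":"number"}},"required":["series"]}

```bash
mkdir -p pics; ls; python3 - <<'E'
from cell import arm
import cv2,numpy as np
for n in("scene","top"):
    cv2.imwrite(f"pics/{n}0.png",arm.get_image(n)); p=arm.camera_params(n); print(n,{k:np.round(v,4).tolist() for k,v in p.items()})
print(arm.observe())
E
```

```text
pics
scene {'K': [[373.2616, 0.0, 251.8642], [0.0, 373.2616, 195.217], [0.0, 0.0, 1.0]], 'R': [[0.6528, 0.7575, -0.0005], [0.5964, -0.5144, -0.6163], [-0.4671, 0.402, -0.7875]], 't': [-0.3497, -0.2873, 1.1339]}
top {'K': [[493.2794, 0.0, 245.1391], [0.0, 493.2794, 192.3089], [0.0, 0.0, 1.0]], 'R': [[-0.0201, -0.9998, -0.0037], [-0.9985, 0.0202, -0.0515], [0.0516, 0.0027, -0.9987]], 't': [0.0129, 0.5363, 0.9186]}
{'clock': 0.1, 'joints': array([-1.40362793,  0.43514386,  0.02496023,  1.57399273, -0.01159064,
        1.13398007, -0.07512406]), 'dq': array([ 8.03067108e-04, -5.60506570e-04,  7.24143439e-04, -3.69518538e-03,
       -5.24695301e-04, -8.06151492e-05, -5.58243464e-04]), 'joint_efforts': array([ 3.75132251e-03, -6.69122386e+01,  9.88411009e-01, -3.15143323e+01,
       -6.04048348e-02,  3.73407640e-02,  1.06229422e-04]), 'position': array([0.16649914, 0.60197927, 0.24503431]), 'ee_rot': array([-1.32580818, -1.00744343,  1.00913312]), 'force': array([-0.90932548,  0.20000864, -0.01415075]), 'ft_torque': array([ 0.04279122, -0.01556145, -0.00905055]), 'width': 1.0002811795805078}
```

View pics/scene0.png

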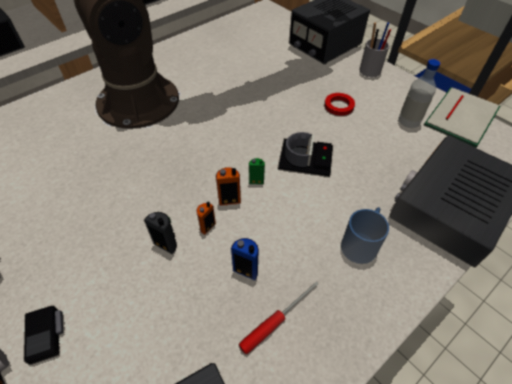

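View pics/top0.png

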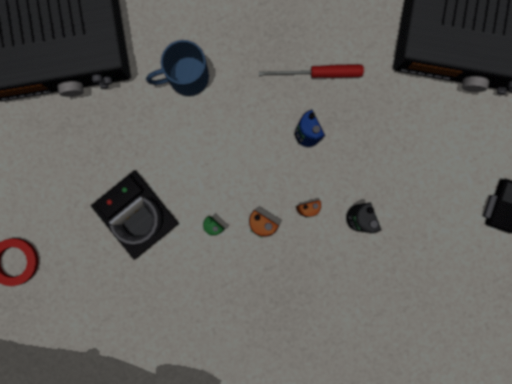

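The scene shows the large orange radio at about (229,187), a small orange one at (206,218) and the charger at (305,155). In the top view these are at (264,222), (310,207) and (135,215). I'll enlarge the top view next.

```bash
python3 - <<'E'
import cv2,numpy as np
t=cv2.imread("pics/top0.png");s=cv2.imread("pics/scene0.png")
a=cv2.resize(t[190:250,225:305],None,fx=8,fy=8,interpolation=cv2.INTER_CUBIC)
cv2.imwrite("pics/a.png",a)
cv2.imwrite("pics/b.png",cv2.resize(t[165:265,85:185],None,fx=6,fy=6,interpolation=cv2.INTER_CUBIC))
cv2.imwrite("pics/c.png",cv2.resize(s[120:220,200:340],None,fx=5.5,fy=5.5,interpolation=cv2.INTER_CUBIC))
E
```

```text
(no output)
```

View pics/a.png

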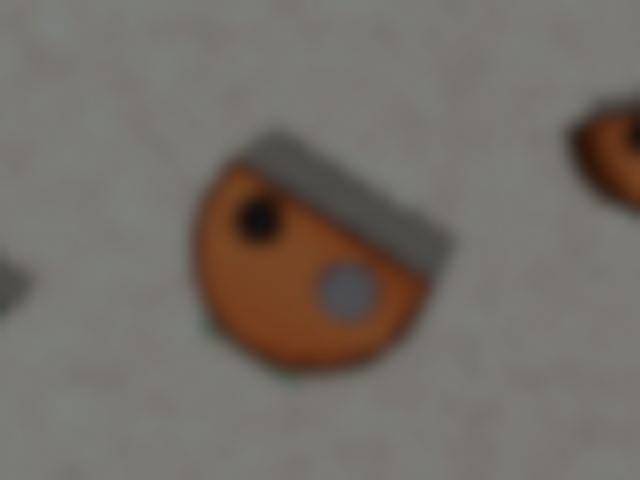

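View pics/b.png

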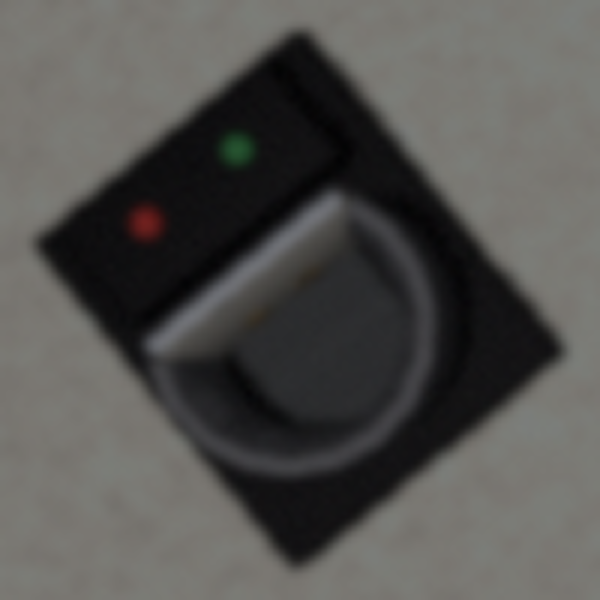

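View pics/c.png

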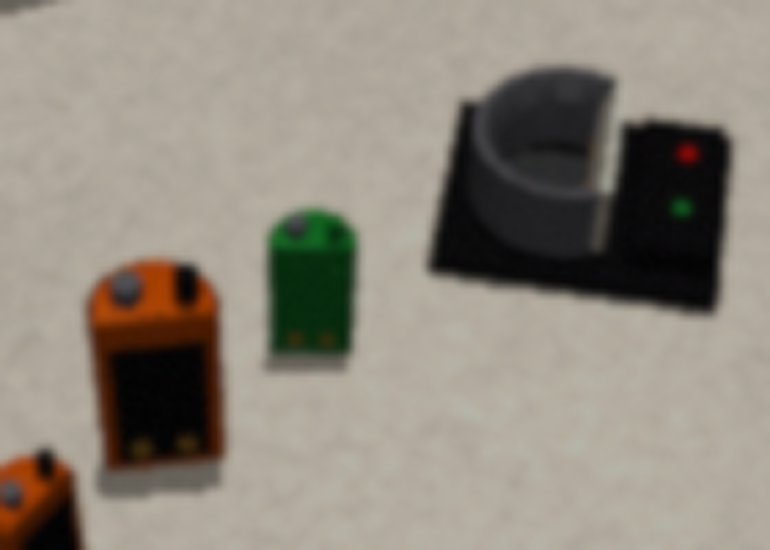

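```bash
cat > h.py <<'E'
from cell import arm
import cv2,numpy as np
from scipy.optimize import minimize,least_squares
def proj(n,X):
    p=arm.camera_params(n);c=np.asarray(X)@p["R"].T+p["t"];u=c@p["K"].T;return u[:,:2]/u[:,2:]
def back(n,uv,z):
    p=arm.camera_params(n);uv=np.atleast_2d(uv);d=np.c_[uv,np.ones(len(uv))]@np.linalg.inv(p["K"]).T@p["R"];C=-p["R"].T@p["t"]
    return C+d*((z-C[2])/d[:,2])[:,None]
def D(x,y,th,z,r=.027,f=.008):
    a0=np.arccos(f/r);a=np.linspace(a0,2*np.pi-a0,60)+th
    return np.c_[x+r*np.cos(a),y+r*np.sin(a),np.full(60,z)]
E
python3 - <<'E'
from h import *
t=cv2.imread("pics/top0.png");s=cv2.imread("pics/scene0.png")
for n in("top","scene"):
    p=arm.camera_params(n);print(n,"cam at",(-p["R"].T@p["t"]).round(3))
# orange seg in top incl. knob/antenna by hull
hsv=cv2.cvtColor(t,cv2.COLOR_BGR2HSV);m=((hsv[...,0]<18)&(hsv[...,1]>110)).astype(np.uint8)
m[:, :245]=0;m[:,290:]=0;m[:200]=0;m[245:]=0
c=max(cv2.findContours(m,cv2.RETR_EXTERNAL,cv2.CHAIN_APPROX_NONE)[0],key=cv2.contourArea);h=cv2.convexHull(c)
M=np.zeros((384*4,512*4),np.uint8);
big=cv2.resize(t,None,fx=4,fy=4,interpolation=cv2.INTER_CUBIC);hb=cv2.cvtColor(big,cv2.COLOR_BGR2HSV)
mb=((hb[...,0]<18)&(hb[...,1]>100)).astype(np.uint8);mb[:, :980]=0;mb[:,1160:]=0;mb[:800]=0;mb[980:]=0
h=cv2.convexHull(cv2.findNonZero(mb));cv2.fillPoly(M,[h],1)
print("hull px",cv2.contourArea(h)/16)
def cost(v):
    P=np.r_[proj("top",D(*v,.1)),proj("top",D(*v,.0))]
    k=np.zeros_like(M);cv2.fillPoly(k,[np.round(cv2.convexHull((P[:60]*4+1.5).astype(np.float32))*16).astype(int)],1,shift=4)
    # also the side
    cv2.fillPoly(k,[np.round(cv2.convexHull((P*4+1.5).astype(np.float32))*16).astype(int)],1,shift=4)
    return (k!=M).sum()/16
c0=back("top",[[262,222]],.1)[0];best=None
for th in np.linspace(-np.pi,np.pi,13)[:-1]:
    r=minimize(cost,[c0[0],c0[1],th],method="Nelder-Mead",options=dict(initial_simplex=[[c0[0],c0[1],th],[c0[0]+.01,c0[1],th],[c0[0],c0[1]+.01,th],[c0[0],c0[1],th+.4]]))
    if best is None or r.fun<best.fun:best=r
print("orange",best.x,np.degrees(best.x[2]),best.fun)
# hand: flat line dir at z .1
a,b=back("top",[[255,210],[279,225]],.1);d=b-a;print("flat normal deg hand",np.degrees(np.arctan2(d[0],-d[1])),np.degrees(np.arctan2(-d[0],d[1])))
# charger
pts=np.array([(410,235),(437,300),(425,365),(390,425),(340,460),(290,473),(240,462),(195,425),(165,385)])/6.+[85,165]-.4
W=back("top",pts,.052)
r=least_squares(lambda q:np.hypot(W[:,0]-q[0],W[:,1]-q[1])-q[2],[W[:,0].mean(),W[:,1].mean(),.044]);print("rim",r.x,r.fun.round(4))
def ang(p,q,z):
    a,b=back("top",np.array([p,q])/6.+[85,165],z);d=b-a;return np.degrees(np.arctan2(d[1],d[0])),np.hypot(*d[:2])
print("flat edge",ang((150,350),(345,190),.052),"base:",ang((38,243),(300,30),.03),ang((297,568),(565,350),.01),ang((38,243),(297,568),.01),ang((300,30),(565,350),.01),"leds",ang((147,222),(238,149),.03))
E
```

```text
top cam at [ 0.488 -0.     0.945]
scene cam at [ 0.929 -0.339  0.716]
hull px 482.46875
orange [ 0.48332506 -0.02934    -0.58530164] -33.53531382266536 53.5
flat normal deg hand -33.162650907461966 146.83734909253803
rim [0.49100576 0.20486526 0.04327187] [ 0.0008  0.0006 -0.0015 -0.0009  0.0001  0.0015  0.0011 -0.001  -0.0006]
flat edge (np.float64(-51.53485166863291), np.float64(0.07569609189641484)) base: (np.float64(-51.70791833954275), np.float64(0.10410393427734475)) (np.float64(-51.932826128596545), np.float64(0.10819687979242588)) (np.float64(-142.00756022489293), np.float64(0.13174367124887879)) (np.float64(-141.21908028861762), np.float64(0.13217139307332484)) leds (np.float64(-52.11749539577733), np.float64(0.03593248471995253))
```

```bash
cat >> h.py <<'E'
def over(img,n,curves,box,f,out):
    x0,y0,x1,y1=box;k=cv2.resize(img[y0:y1,x0:x1],None,fx=f,fy=f,interpolation=cv2.INTER_CUBIC)
    for C,col in curves:
        P=((proj(n,C)-[x0,y0]+.5)*f-.5);cv2.polylines(k,[np.round(P*16).astype(int)],True,col,1,cv2.LINE_AA,4)
    return k
def chc(x,y,th):
    R=np.array([[np.cos(th),-np.sin(th)],[np.sin(th),np.cos(th)]])
    o=D(x,y,th,.052,.044,.0245);i=D(x,y,th,.012,.032,.013)
    return [(o,(0,255,255)),(i,(255,0,255))]
E
python3 - <<'E'
from h import *
t=cv2.imread("pics/top0.png");s=cv2.imread("pics/scene0.png")
v=(.4833,-.0293,np.radians(-33.3));rc=[(D(*v,.1),(255,255,0)),(D(*v,0),(0,255,0))]
c=chc(.491,.2049,np.radians(38.2))
k=[over(t,"top",rc,(230,190,300,250),6,""),over(s,"scene",rc,(205,155,255,215),6,""),over(t,"top",c,(95,175,175,245),5,""),over(s,"scene",c,(275,125,340,180),6,"")]
H=[cv2.copyMakeBorder(q,0,370-q.shape[0],0,425-q.shape[1],cv2.BORDER_CONSTANT) for q in k]
cv2.imwrite("pics/d.png",cv2.resize(np.vstack([np.hstack(H[:2]),np.hstack(H[2:])]),(690,600)))
E
```

```text
(no output)
```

View pics/d.png

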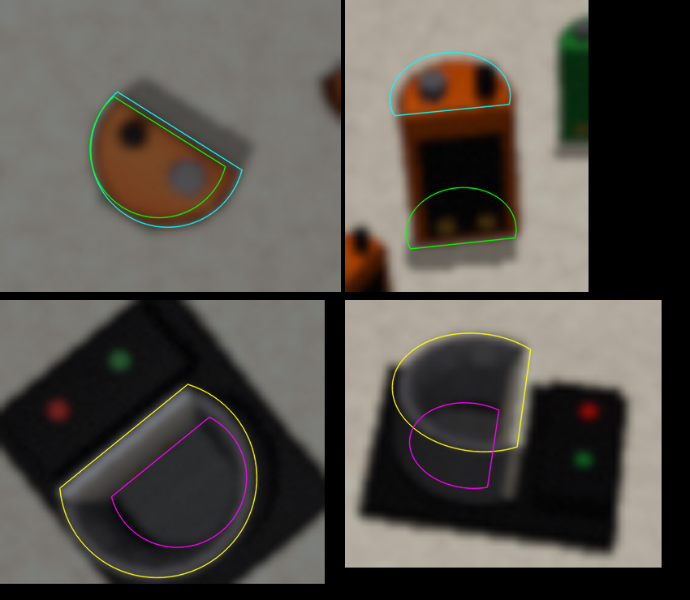

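```bash
cat >> h.py <<'E'
from scipy.spatial.transform import Rotation as Ro
def Rt(yaw): # tool x at yaw, y down
    x=np.array([np.cos(yaw),np.sin(yaw),0]);y=np.array([0,0,-1.]);return np.c_[x,y,np.cross(x,y)]
def show():
    o=arm.observe();R=Ro.from_rotvec(o["ee_rot"]).as_matrix();print("t %.2f pos"%o["clock"],o["position"].round(4),"xyaw %.2f"%np.degrees(np.arctan2(R[1,0],R[0,0])),"ydir",R[:,1].round(3),"w",round(o["width"]*9.18,2),"F",o["force"].round(1),"j",o["joints"].round(2))
    return np.array(o["position"]),R
def plan(p1,yaw,n):
    p,R=show();R1=Rt(yaw);
    for i in range(n):
        k=n-i;rv=Ro.from_matrix(R.T@R1).as_rotvec();s=np.round(R.T@(p1-p)/k*100,2);w=np.round(rv/k,3)
        print({a:float(b) for a,b in zip(("x","y","z","rx","ry","rz"),[*s,*w]) if b})
        p=p+R@s/100;R=R@Ro.from_rotvec(w).as_matrix()
E
python3 - <<'E'
from h import *
p,R=show();print(R.round(3))
th=np.radians(-33.3);q=np.array([.4833,-.0288])-.0095*np.array([np.cos(th),np.sin(th)]);print(q)
plan(np.r_[q,.22],th,12);print();plan(np.r_[q,.22],th+np.pi,12)
E
```

```text
t 0.10 pos [0.1665 0.602  0.245 ] xyaw 74.54 ydir [-0.    -0.001 -1.   ] w 9.18 F [-0.9  0.2 -0. ] j [-1.4   0.44  0.02  1.57 -0.01  1.13 -0.08]
[[ 0.267 -0.    -0.964]
 [ 0.964 -0.001  0.267]
 [-0.001 -1.    -0.   ]]
[ 0.47535983 -0.02358428]
t 0.10 pos [0.1665 0.602  0.245 ] xyaw 74.54 ydir [-0.    -0.001 -1.   ] w 9.18 F [-0.9  0.2 -0. ] j [-1.4   0.44  0.02  1.57 -0.01  1.13 -0.08]
{'x': -4.34, 'y': 0.22, 'z': -3.87, 'ry': 0.157}
{'x': -3.68, 'y': 0.21, 'z': -4.5, 'ry': 0.157}
{'x': -2.93, 'y': 0.22, 'z': -5.02, 'ry': 0.157}
{'x': -2.11, 'y': 0.21, 'z': -5.42, 'ry': 0.157}
{'x': -1.24, 'y': 0.22, 'z': -5.68, 'ry': 0.157}
{'x': -0.33, 'y': 0.21, 'z': -5.8, 'ry': 0.157}
{'x': 0.58, 'y': 0.22, 'z': -5.78, 'ry': 0.157}
{'x': 1.48, 'y': 0.21, 'z': -5.62, 'ry': 0.157}
{'x': 2.34, 'y': 0.22, 'z': -5.33, 'ry': 0.157}
{'x': 3.14, 'y': 0.21, 'z': -4.89, 'ry': 0.156}
{'x': 3.86, 'y': 0.22, 'z': -4.35, 'rx': 0.001, 'ry': 0.157}
{'x': 4.5, 'y': 0.21, 'z': -3.69, 'ry': 0.156}

t 0.10 pos [0.1665 0.602  0.245 ] xyaw 74.54 ydir [-0.    -0.001 -1.   ] w 9.18 F [-0.9  0.2 -0. ] j [-1.4   0.44  0.02  1.57 -0.01  1.13 -0.08]
{'x': -4.34, 'y': 0.22, 'z': -3.87, 'ry': -0.105}
{'x': -4.72, 'y': 0.21, 'z': -3.39, 'ry': -0.105}
{'x': -5.05, 'y': 0.22, 'z': -2.88, 'ry': -0.105}
{'x': -5.32, 'y': 0.21, 'z': -2.34, 'ry': -0.105}
{'x': -5.54, 'y': 0.22, 'z': -1.77, 'ry': -0.105}
{'x': -5.69, 'y': 0.21, 'z': -1.17, 'ry': -0.105}
{'x': -5.79, 'y': 0.22, 'z': -0.57, 'ry': -0.105}
{'x': -5.81, 'y': 0.21, 'z': 0.04, 'ry': -0.105}
{'x': -5.78, 'y': 0.22, 'z': 0.65, 'ry': -0.105}
{'x': -5.68, 'y': 0.21, 'z': 1.25, 'ry': -0.105}
{'x': -5.52, 'y': 0.22, 'z': 1.83, 'rx': -0.001, 'ry': -0.105}
{'x': -5.29, 'y': 0.21, 'z': 2.4, 'ry': -0.104, 'rz': -0.001}
```

move_arm --series '[{"x":-4.34,"y":0.2,"z":-3.87,"ry":0.157},{"x":-3.68,"y":0.2,"z":-4.5,"ry":0.157},{"x":-2.93,"y":0.2,"z":-5.02,"ry":0.157},{"x":-2.11,"y":0.2,"z":-5.42,"ry":0.157},{"x":-1.24,"y":0.2,"z":-5.68,"ry":0.157},{"x":-0.33,"y":0.2,"z":-5.8,"ry":0.157},{"x":0.58,"y":0.2,"z":-5.78,"ry":0.157},{"x":1.48,"y":0.2,"z":-5.62,"ry":0.157}]' --jaw 6.5

```text
invalid input
```

```bash
python3 - <<'E'
from h import *
plan(np.array([.4755,-.0235,.2]),np.radians(-33.3),6)
E
```

```text
t 0.10 pos [0.1665 0.602  0.245 ] xyaw 74.54 ydir [-0.    -0.001 -1.   ] w 9.18 F [-0.9  0.2 -0. ] j [-1.4   0.44  0.02  1.57 -0.01  1.13 -0.08]
{'x': -8.67, 'y': 0.76, 'z': -7.74, 'ry': 0.314}
{'x': -5.86, 'y': 0.76, 'z': -10.04, 'ry': 0.314}
{'x': -2.47, 'y': 0.77, 'z': -11.36, 'ry': 0.314}
{'x': 1.16, 'y': 0.76, 'z': -11.57, 'ry': 0.313}
{'x': 4.67, 'y': 0.77, 'z': -10.65, 'rx': 0.001, 'ry': 0.314}
{'x': 7.73, 'y': 0.75, 'z': -8.69, 'ry': 0.313}
```

move_arm --series '[{"x":-4.3,"y":0.2,"z":-3.9,"rx":0,"ry":0.157,"rz":0},{"x":-3.7,"y":0.2,"z":-4.5,"rx":0,"ry":0.157,"rz":0},{"x":-2.9,"y":0.2,"z":-5.0,"rx":0,"ry":0.157,"rz":0},{"x":-2.1,"y":0.2,"z":-5.4,"rx":0,"ry":0.157,"rz":0},{"x":-1.2,"y":0.2,"z":-5.7,"rx":0,"ry":0.157,"rz":0},{"x":-0.3,"y":0.2,"z":-5.8,"rx":0,"ry":0.157,"rz":0},{"x":0.6,"y":0.2,"z":-5.8,"rx":0,"ry":0.157,"rz":0},{"x":1.5,"y":0.2,"z":-5.6,"rx":0,"ry":0.157,"rz":0}]' --jaw 6.5

```text
clock: 1.1
position: [0.37, 0.1733, 0.2265]
ee_rot: [-1.572, -0.008, 0.012]
force: [1.3, 0.2, 0.2]
width: 0.708
```

```bash
python3 - <<'E'
from h import *
plan(np.array([.4755,-.0235,.2]),np.radians(-33.3),6)
E
```

```text
t 1.10 pos [0.37   0.1733 0.2265] xyaw 0.71 ydir [-0.002 -0.001 -1.   ] w 6.5 F [1.3 0.2 0.2] j [-0.98  0.09  0.46  2.12 -0.05  0.95 -0.49]
{'x': 1.72, 'y': 0.44, 'z': -3.3, 'ry': 0.099}
{'x': 2.04, 'y': 0.44, 'z': -3.11, 'ry': 0.099}
{'x': 2.33, 'y': 0.44, 'z': -2.9, 'rx': 0.001, 'ry': 0.099}
{'x': 2.61, 'y': 0.44, 'z': -2.65, 'ry': 0.099, 'rz': -0.001}
{'x': 2.86, 'y': 0.44, 'z': -2.39, 'rx': 0.001, 'ry': 0.099}
{'x': 3.08, 'y': 0.45, 'z': -2.09, 'ry': 0.099, 'rz': -0.001}
```

move_arm --series '[{"x":1.7,"y":0.4,"z":-3.3,"rx":0,"ry":0.099,"rz":0},{"x":2.0,"y":0.4,"z":-3.1,"rx":0,"ry":0.099,"rz":0},{"x":2.3,"y":0.4,"z":-2.9,"rx":0,"ry":0.099,"rz":0},{"x":2.6,"y":0.4,"z":-2.7,"rx":0,"ry":0.099,"rz":0},{"x":2.9,"y":0.4,"z":-2.4,"rx":0,"ry":0.099,"rz":0},{"x":3.1,"y":0.4,"z":-2.1,"rx":0,"ry":0.099,"rz":0}]'

```text
clock: 1.85
position: [0.4744, -0.034, 0.2016]
ee_rot: [-1.519, 0.476, -0.472]
force: [0.3, 0.6, -0.5]
width: 0.706
```

```bash
python3 - <<'E'
from h import *
plan(np.array([.4755,-.0235,.14]),np.radians(-33.3),3)
s=arm.get_image("scene");cv2.imwrite("pics/e.png",cv2.resize(s[60:260,130:350],None,fx=3,fy=3,interpolation=cv2.INTER_CUBIC))
E
```

```text
t 1.85 pos [ 0.4744 -0.034   0.2016] xyaw -34.66 ydir [-0.002 -0.    -1.   ] w 6.48 F [ 0.3  0.6 -0.5] j [-0.61  0.27  0.7   2.02 -0.22  0.92 -0.39]
{'x': -0.17, 'y': 2.05, 'z': 0.31, 'ry': -0.008, 'rz': -0.001}
{'x': -0.16, 'y': 2.06, 'z': 0.31, 'rx': 0.001, 'ry': -0.008}
{'x': -0.17, 'y': 2.05, 'z': 0.32, 'ry': -0.008, 'rz': -0.001}
```

View pics/e.png

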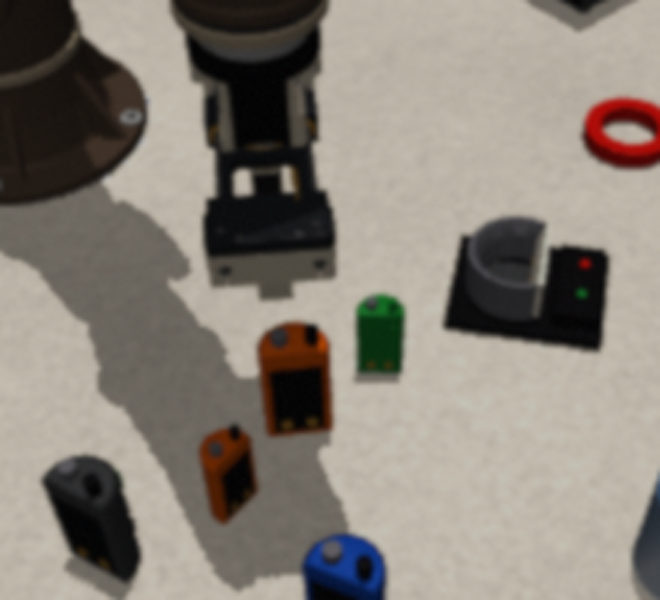

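The scene view shows the gripper above the orange radio, whose top is at about (294,335) in this crop. The gripper overshot sideways by about 1 cm, so I'll correct that before going down.

move_arm --series '[{"x":-0.5,"y":1.0,"z":0.9,"rx":0,"ry":-0.02,"rz":0},{"x":0,"y":2.0,"z":0,"rx":0,"ry":0,"rz":0},{"x":0,"y":1.0,"z":0,"rx":0,"ry":0,"rz":0},{"x":0,"y":0,"z":0,"rx":0,"ry":0,"rz":0}]'

```text
clock: 2.4
position: [0.4763, -0.0265, 0.1591]
ee_rot: [-1.524, 0.464, -0.461]
force: [0.3, -1.2, -0.7]
width: 0.706
```

```bash
python3 - <<'E'
from h import *
plan(np.array([.4755,-.0235,.08]),np.radians(-33.3),4)
E
```

```text
t 2.40 pos [ 0.4763 -0.0265  0.1591] xyaw -33.80 ydir [-0.003 -0.003 -1.   ] w 6.48 F [ 0.3 -1.2 -0.7] j [-0.58  0.34  0.67  2.07 -0.28  0.82 -0.34]
{'x': -0.06, 'y': 1.98, 'z': 0.06, 'rx': 0.001, 'ry': -0.002}
{'x': -0.05, 'y': 1.98, 'z': 0.05, 'rx': 0.001, 'ry': -0.002}
{'x': -0.06, 'y': 1.97, 'z': 0.06, 'rx': 0.001, 'ry': -0.002}
{'x': -0.05, 'y': 1.98, 'z': 0.05, 'rx': 0.001, 'ry': -0.003, 'rz': -0.001}
```

move_arm --series '[{"x":-0.2,"y":1.9,"z":0.2,"rx":0.003,"ry":-0.009,"rz":0},{"x":0,"y":2.0,"z":0,"rx":0,"ry":0,"rz":0},{"x":0,"y":2.0,"z":0,"rx":0,"ry":0,"rz":0},{"x":0,"y":1.5,"z":0,"rx":0,"ry":0,"rz":0},{"x":0,"y":0,"z":0,"rx":0,"ry":0,"rz":0}]'

```text
clock: 3.02
position: [0.4774, -0.0207, 0.0852]
ee_rot: [-1.52, 0.449, -0.452]
force: [-0.2, 0.5, 0.2]
width: 0.704
```

```bash
python3 - <<'E'
from h import *
plan(np.array([.4755,-.0235,.08]),np.radians(-33.3),1)
E
```

```text
t 3.02 pos [ 0.4774 -0.0207  0.0852] xyaw -32.97 ydir [ 0.003  0.002 -1.   ] w 6.46 F [-0.2  0.5  0.2] j [-0.49  0.46  0.57  2.14 -0.41  0.65 -0.22]
{'x': -0.01, 'y': 0.52, 'z': -0.34, 'rx': -0.003, 'ry': 0.006, 'rz': 0.001}
```

move_arm --series '[{"x":0,"y":0.5,"z":-0.3,"rx":-0.003,"ry":0,"rz":0},{"x":0,"y":0,"z":0,"rx":0,"ry":0,"rz":0}]'

```text
clock: 3.28
position: [0.4764, -0.0233, 0.0809]
ee_rot: [-1.523, 0.449, -0.453]
force: [-0.6, -0.0, -0.3]
width: 0.705
```

```bash
python3 - <<'E'
from h import *
plan(np.array([.4755,-.0235,.08]),np.radians(-33.3),1)
s=arm.get_image("scene");cv2.imwrite("pics/f.png",cv2.resize(s[130:230,170:290],None,fx=5,fy=5,interpolation=cv2.INTER_CUBIC))
E
```

```text
t 3.27 pos [ 0.4764 -0.0233  0.0809] xyaw -32.95 ydir [ 0.003 -0.    -1.   ] w 6.47 F [-0.6 -0.  -0.3] j [-0.49  0.46  0.56  2.14 -0.41  0.64 -0.21]
{'x': -0.06, 'y': 0.09, 'z': -0.06, 'rx': -0.001, 'ry': 0.006, 'rz': 0.002}
```

View pics/f.png

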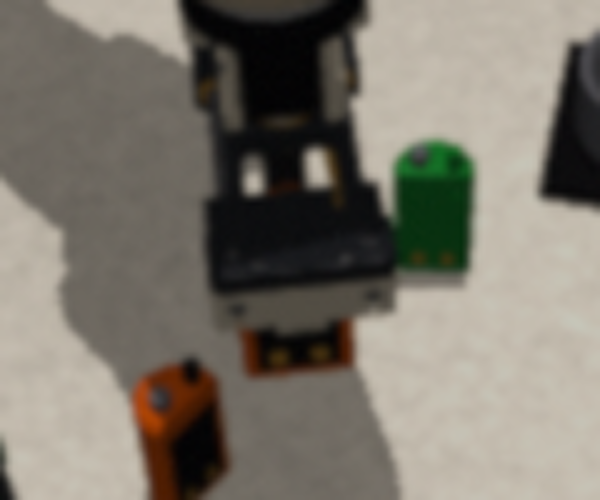

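In this crop the gripper straddles the radio: the finger is centred at about x=302 and the radio's flat back at about 298. I'll close now.

move_arm --series '[{"x":0,"y":0,"z":0,"rx":0,"ry":0,"rz":0},{"x":0,"y":0,"z":0,"rx":0,"ry":0,"rz":0},{"x":0,"y":0,"z":0,"rx":0,"ry":0,"rz":0},{"x":0,"y":0,"z":0,"rx":0,"ry":0,"rz":0},{"x":0,"y":0,"z":0,"rx":0,"ry":0,"rz":0},{"x":0,"y":0,"z":0,"rx":0,"ry":0,"rz":0}]' --jaw 2.5 --newtons 25

```text
clock: 4.08
position: [0.4771, -0.0231, 0.0818]
ee_rot: [-1.522, 0.447, -0.454]
force: [-0.3, 0.6, 1.2]
width: 0.38
```

```bash
python3 - <<'E'
from h import *
show()
E
```

```text
t 4.08 pos [ 0.4771 -0.0231  0.0818] xyaw -32.95 ydir [ 0.004  0.    -1.   ] w 3.49 F [-0.3  0.6  1.2] j [-0.49  0.46  0.57  2.14 -0.41  0.64 -0.21]
```

move_arm --series '[{"x":0,"y":-1,"z":0,"rx":0,"ry":0,"rz":0},{"x":0,"y":-2.5,"z":0,"rx":0,"ry":0,"rz":0},{"x":0,"y":-3.5,"z":0,"rx":0,"ry":0,"rz":0},{"x":0,"y":-3.5,"z":0,"rx":0,"ry":0,"rz":0},{"x":0,"y":-2.5,"z":0,"rx":0,"ry":0,"rz":0},{"x":0,"y":-1,"z":0,"rx":0,"ry":0,"rz":0},{"x":0,"y":0,"z":0,"rx":0,"ry":0,"rz":0}]'

```text
clock: 4.95
position: [0.4743, -0.0238, 0.2271]
ee_rot: [-1.523, 0.451, -0.452]
force: [0.8, 0.7, -3.6]
width: 0.382
```

```bash
python3 - <<'E'
from h import *
th=np.radians(38.2);q=np.array([.491,.2049])-.0095*np.array([np.cos(th),np.sin(th)]);print(q)
plan(np.r_[q,.22],th,10)
s=arm.get_image("scene");cv2.imwrite("pics/g.png",cv2.resize(s[80:240,150:310],None,fx=3.7,fy=3.7,interpolation=cv2.INTER_CUBIC))
E
```

```text
[0.48353436 0.19902512]
t 4.95 pos [ 0.4743 -0.0238  0.2271] xyaw -33.04 ydir [ 0. -0. -1.] w 3.51 F [ 0.8  0.7 -3.6] j [-0.65  0.23  0.72  1.99 -0.19  0.98 -0.42]
{'x': -1.14, 'y': 0.07, 'z': 1.92, 'ry': -0.124}
{'x': -0.89, 'y': 0.07, 'z': 2.04, 'ry': -0.124}
{'x': -0.63, 'y': 0.07, 'z': 2.14, 'ry': -0.124}
{'x': -0.36, 'y': 0.07, 'z': 2.2, 'ry': -0.124}
{'x': -0.09, 'y': 0.07, 'z': 2.23, 'ry': -0.125}
{'x': 0.19, 'y': 0.07, 'z': 2.22, 'ry': -0.124}
{'x': 0.47, 'y': 0.07, 'z': 2.18, 'ry': -0.125}
{'x': 0.73, 'y': 0.07, 'z': 2.11, 'ry': -0.124}
{'x': 0.99, 'y': 0.07, 'z': 2.0, 'ry': -0.125}
{'x': 1.23, 'y': 0.07, 'z': 1.86, 'ry': -0.124}
```

View pics/g.png

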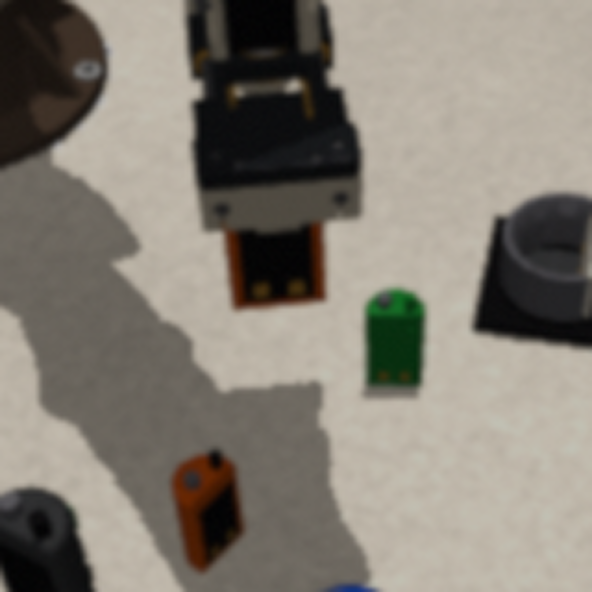

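The radio hangs upright in the grip with its bottom edge at about (235–323, 303), and the wrist force is now about −3.6 N. I'll move it over the charger, turning as it goes and ramping gently.

move_arm --series '[{"x":-0.6,"y":0,"z":1.0,"rx":0,"ry":-0.06,"rz":0},{"x":-1.0,"y":0,"z":1.9,"rx":0,"ry":-0.12,"rz":0},{"x":-0.8,"y":0,"z":2.1,"rx":0,"ry":-0.12,"rz":0},{"x":-0.6,"y":0,"z":2.1,"rx":0,"ry":-0.12,"rz":0},{"x":-0.3,"y":0,"z":2.2,"rx":0,"ry":-0.12,"rz":0},{"x":-0.1,"y":0,"z":2.2,"rx":0,"ry":-0.12,"rz":0},{"x":0.2,"y":0,"z":2.2,"rx":0,"ry":-0.12,"rz":0},{"x":0.5,"y":0,"z":2.2,"rx":0,"ry":-0.12,"rz":0},{"x":0.7,"y":0,"z":2.1,"rx":0,"ry":-0.12,"rz":0},{"x":0.9,"y":0,"z":1.5,"rx":0,"ry":-0.1,"rz":0},{"x":0.5,"y":0,"z":0.7,"rx":0,"ry":-0.05,"rz":0},{"x":0,"y":0,"z":0,"rx":0,"ry":0,"rz":0}]'

```text
clock: 6.5
position: [0.4644, 0.2045, 0.2134]
ee_rot: [-1.509, -0.5, 0.538]
force: [-0.8, -0.2, -1.7]
width: 0.376
```

```bash
python3 - <<'E'
from h import *
plan(np.array([.4835,.1990,.2]),np.radians(38.2),3)
E
```

```text
t 6.50 pos [0.4644 0.2045 0.2134] xyaw 38.01 ydir [-0.022 -0.009 -1.   ] w 3.46 F [-0.8 -0.2 -1.7] j [-0.81  0.29  0.37  1.9  -0.13  0.99  0.28]
{'x': 0.4, 'y': 0.43, 'z': -0.54, 'rx': -0.002, 'ry': -0.001, 'rz': -0.008}
{'x': 0.4, 'y': 0.44, 'z': -0.54, 'rx': -0.002, 'ry': -0.001, 'rz': -0.007}
{'x': 0.39, 'y': 0.45, 'z': -0.53, 'rx': -0.003, 'ry': -0.001, 'rz': -0.008}
```

move_arm --series '[{"x":0.4,"y":0.5,"z":-0.5,"rx":-0.002,"ry":-0.001,"rz":-0.008},{"x":0.4,"y":0.5,"z":-0.5,"rx":-0.002,"ry":-0.001,"rz":-0.008},{"x":0.4,"y":0.5,"z":-0.5,"rx":-0.002,"ry":-0.001,"rz":-0.008},{"x":0,"y":0,"z":0,"rx":0,"ry":0,"rz":0}]'

```text
clock: 7.0
position: [0.4844, 0.197, 0.1965]
ee_rot: [-1.508, -0.519, 0.516]
force: [0.3, 0.7, -3.8]
width: 0.378
```

```bash
python3 - <<'E'
from h import *
plan(np.array([.4835,.1990,.19]),np.radians(38.2),2)
E
```

```text
t 7.00 pos [0.4844 0.197  0.1965] xyaw 37.86 ydir [ 0.002  0.001 -1.   ] w 3.47 F [ 0.3  0.7 -3.8] j [-0.77  0.32  0.37  1.91 -0.14  0.93  0.32]
{'x': 0.03, 'y': 0.33, 'z': 0.11, 'ry': -0.003, 'rz': 0.001}
{'x': 0.03, 'y': 0.32, 'z': 0.11, 'rx': 0.001, 'ry': -0.003, 'rz': 0.001}
```

move_arm --series '[{"x":0.1,"y":1.0,"z":0.2,"rx":0,"ry":-0.005,"rz":0},{"x":0,"y":1.5,"z":0,"rx":0,"ry":0,"rz":0},{"x":0,"y":1.5,"z":0,"rx":0,"ry":0,"rz":0},{"x":0,"y":0.5,"z":0,"rx":0,"ry":0,"rz":0},{"x":0,"y":0,"z":0,"rx":0,"ry":0,"rz":0}]'

```text
clock: 7.62
position: [0.4832, 0.1993, 0.1476]
ee_rot: [-1.507, -0.522, 0.521]
force: [0.7, 0.2, -2.3]
width: 0.381
```

```bash
python3 - <<'E'
from h import *
p,R=show();th=np.arctan2(R[1,0],R[0,0]);o=p[:2]+.0095*R[:2,0];zb=p[2]-.082
print("radio origin est",o,np.degrees(th),zb)
s=arm.get_image("scene");t=arm.get_image("top");cv2.imwrite("pics/s1.png",s);cv2.imwrite("pics/t1.png",t)
c=chc(.491,.2049,np.radians(38.2))[:1]+[(D(*o,th,zb),(0,255,0)),(D(*o,th,zb+.1),(255,255,0))]
k=[over(s,"scene",c,(265,75,345,185),5,""),over(t,"top",c,(85,165,165,275),5,"")]
k.insert(1,over(s,"scene",[],(265,75,345,185),5,""))
cv2.imwrite("pics/h.png",cv2.resize(np.hstack(k),(800,367)))
E
```

```text
t 7.62 pos [0.4832 0.1993 0.1476] xyaw 38.18 ydir [ 0.  0. -1.] w 3.5 F [ 0.7  0.2 -2.3] j [-0.76  0.39  0.35  1.96 -0.18  0.82  0.35]
radio origin est [0.49068286 0.20514721] 38.17587270235987 0.06563817649369187
```

View pics/h.png

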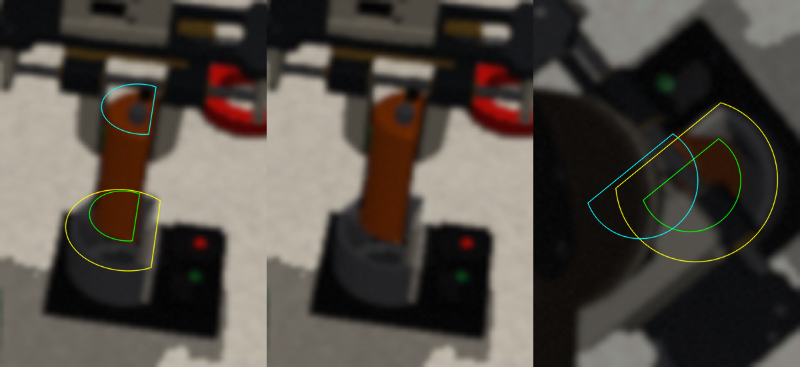

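The radio hangs upright over the well, and its bottom falls within the rim in both views. I'll lower it in steps and watch the force.

move_arm --series '[{"x":0,"y":0.6,"z":0,"rx":0,"ry":0,"rz":0},{"x":0,"y":0.7,"z":0,"rx":0,"ry":0,"rz":0},{"x":0,"y":0.7,"z":0,"rx":0,"ry":0,"rz":0},{"x":0,"y":0.6,"z":0,"rx":0,"ry":0,"rz":0},{"x":0,"y":0,"z":0,"rx":0,"ry":0,"rz":0}]'

```text
clock: 8.35
position: [0.484, 0.1997, 0.121]
ee_rot: [-1.507, -0.524, 0.519]
force: [0.1, -1.2, -3.1]
width: 0.377
```

```bash
python3 - <<'E'
from h import *
plan(np.array([.4834,.1990,.094]),np.radians(38.2),4)
s=arm.get_image("scene");t=arm.get_image("top")
k=[over(s,"scene",[],(265,75,345,185),5,""),over(t,"top",[],(85,165,165,275),5,"")]
cv2.imwrite("pics/i.png",np.hstack(k))
E
```

```text
t 8.35 pos [0.484  0.1997 0.121 ] xyaw 38.18 ydir [ 0.002  0.001 -1.   ] w 3.46 F [ 0.1 -1.2 -3.1] j [-0.74  0.43  0.33  1.99 -0.2   0.76  0.37]
{'x': -0.02, 'y': 0.68, 'rz': 0.001}
{'x': -0.03, 'y': 0.67, 'z': -0.01, 'rz': 0.001}
{'x': -0.02, 'y': 0.68}
{'x': -0.03, 'y': 0.67, 'z': -0.01, 'rz': 0.001}
```

View pics/i.png

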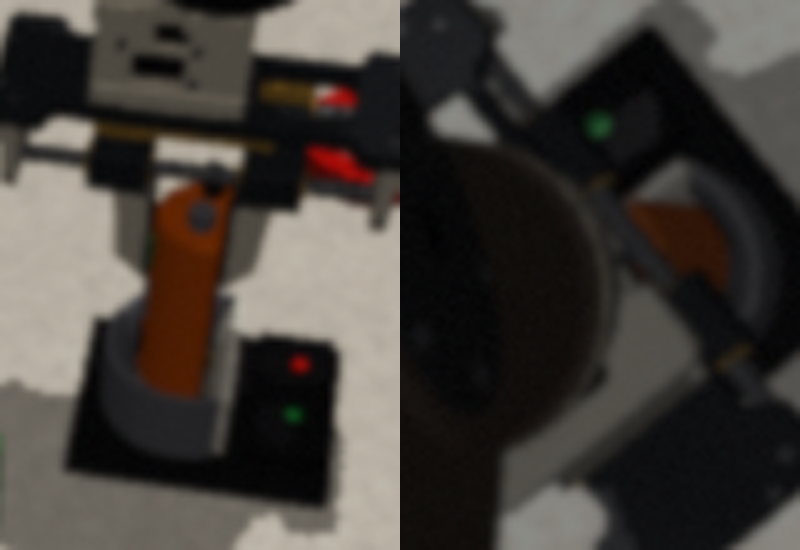

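The bottom of the radio has entered the well at about (170,390) with no sideways force. I'll continue down.

move_arm --series '[{"x":-0.1,"y":0.6,"z":0,"rx":0,"ry":0,"rz":0},{"x":0,"y":0.6,"z":0,"rx":0,"ry":0,"rz":0},{"x":0,"y":0.6,"z":0,"rx":0,"ry":0,"rz":0},{"x":0,"y":0.4,"z":0,"rx":0,"ry":0,"rz":0},{"x":0,"y":0,"z":0,"rx":0,"ry":0,"rz":0}]'

```text
clock: 9.07
position: [0.4837, 0.1993, 0.0982]
ee_rot: [-1.506, -0.525, 0.518]
force: [-0.4, 0.0, -2.8]
width: 0.378
```

```bash
python3 - <<'E'
from h import *
show()
E
```

```text
t 9.07 pos [0.4837 0.1993 0.0982] xyaw 38.18 ydir [ 0.003  0.002 -1.   ] w 3.47 F [-0.4  0.  -2.8] j [-0.73  0.46  0.32  2.01 -0.22  0.7   0.39]
```

move_arm --series '[{"x":0,"y":0.2,"z":0,"rx":0,"ry":0,"rz":0},{"x":0,"y":0.2,"z":0,"rx":0,"ry":0,"rz":0},{"x":0,"y":0.1,"z":0,"rx":0,"ry":0,"rz":0},{"x":0,"y":0,"z":0,"rx":0,"ry":0,"rz":0}]'

```text
clock: 9.57
position: [0.4843, 0.1993, 0.094]
ee_rot: [-1.506, -0.525, 0.517]
force: [0.5, 0.3, -2.2]
width: 0.383
```

move_arm --series '[{"x":0,"y":0.1,"z":0,"rx":0,"ry":0,"rz":0},{"x":0,"y":0.1,"z":0,"rx":0,"ry":0,"rz":0}]'

```text
clock: 9.82
position: [0.4847, 0.1992, 0.0938]
ee_rot: [-1.505, -0.525, 0.516]
force: [-6.3, -2.3, 18.5]
width: 0.382
```

It touched the floor at TCP z = 0.0938, as predicted. I'll relax the push and then open a little.

move_arm --series '[{"x":0,"y":0,"z":0,"rx":0,"ry":0,"rz":0},{"x":0,"y":0,"z":0,"rx":0,"ry":0,"rz":0}]'

```text
clock: 10.07
position: [0.4847, 0.1993, 0.0939]
ee_rot: [-1.505, -0.526, 0.516]
force: [0.1, 0.1, -3.4]
width: 0.379
```

```bash
python3 - <<'E'
from h import *
show()
E
```

```text
t 10.07 pos [0.4847 0.1993 0.0939] xyaw 38.12 ydir [ 0.005  0.004 -1.   ] w 3.48 F [ 0.1  0.1 -3.4] j [-0.72  0.46  0.31  2.01 -0.22  0.69  0.39]
```

move_arm --series '[{"x":0,"y":0,"z":0,"rx":0,"ry":0,"rz":0},{"x":0,"y":0,"z":0,"rx":0,"ry":0,"rz":0},{"x":0,"y":0,"z":0,"rx":0,"ry":0,"rz":0},{"x":0,"y":0,"z":0,"rx":0,"ry":0,"rz":0}]' --jaw 6.0

```text
clock: 10.58
position: [0.4854, 0.1997, 0.094]
ee_rot: [-1.505, -0.527, 0.515]
force: [-0.2, -0.2, -0.2]
width: 0.653
```

```bash
python3 - <<'E'
from h import *
show()
s=arm.get_image("scene")
cv2.imwrite("pics/j.png",over(s,"scene",[],(250,75,350,185),5,""))
E
```

```text
t 10.57 pos [0.4854 0.1997 0.094 ] xyaw 38.13 ydir [ 0.006  0.005 -1.   ] w 6.0 F [-0.2 -0.2 -0.2] j [-0.72  0.46  0.31  2.01 -0.22  0.69  0.39]
```

View pics/j.png

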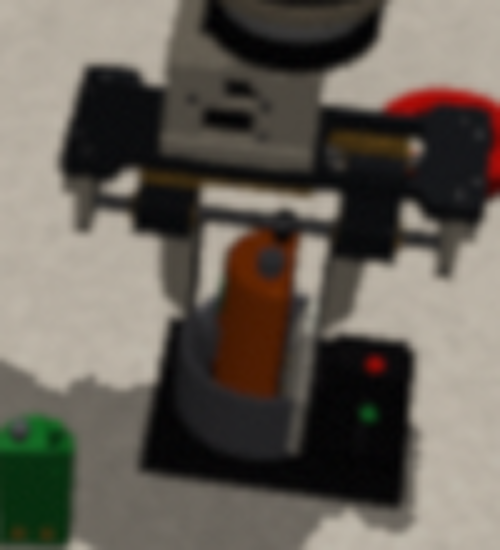

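The fingers are open and clear on both sides, and the radio stands in the well at (255,320). I'll lift straight up, then back away so the top camera can see it.

move_arm --series '[{"x":0,"y":-1.0,"z":0,"rx":0,"ry":0,"rz":0},{"x":0,"y":-2.5,"z":0,"rx":0,"ry":0,"rz":0},{"x":0,"y":-3.5,"z":0,"rx":0,"ry":0,"rz":0},{"x":0,"y":-3.5,"z":0,"rx":0,"ry":0,"rz":0},{"x":0,"y":-3.0,"z":0,"rx":0,"ry":0,"rz":0},{"x":0,"y":-1.5,"z":0,"rx":0,"ry":0,"rz":0},{"x":-2,"y":0,"z":3,"rx":0,"ry":0,"rz":0},{"x":-2.5,"y":0,"z":4,"rx":0,"ry":0,"rz":0},{"x":-2.5,"y":0,"z":4,"rx":0,"ry":0,"rz":0},{"x":-2,"y":0,"z":4,"rx":0,"ry":0,"rz":0},{"x":-1,"y":0,"z":2,"rx":0,"ry":0,"rz":0},{"x":0,"y":0,"z":0,"rx":0,"ry":0,"rz":0}]'

```text
clock: 12.12
position: [0.297, 0.2718, 0.2556]
ee_rot: [-1.503, -0.531, 0.506]
force: [0.2, -0.3, 0.3]
width: 0.652
```

```bash
python3 - <<'E'
from h import *
show();th=np.radians(38.2)
s=arm.get_image("scene");t=arm.get_image("top");cv2.imwrite("pics/t2.png",t)
o=(.491,.2055)
c=[(D(*o,th,.012),(0,255,0)),(D(*o,th,.112),(255,255,0))]
k=[over(s,"scene",c,(265,75,345,185),5,""),over(t,"top",c,(85,155,165,265),5,"")]
cv2.imwrite("pics/k.png",np.hstack(k))
E
```

```text
t 12.12 pos [0.297  0.2718 0.2556] xyaw 37.96 ydir [ 0.013  0.009 -1.   ] w 5.99 F [ 0.2 -0.3  0.3] j [-1.11  0.04  0.24  2.08 -0.01  1.01 -0.2 ]
```

View pics/k.png

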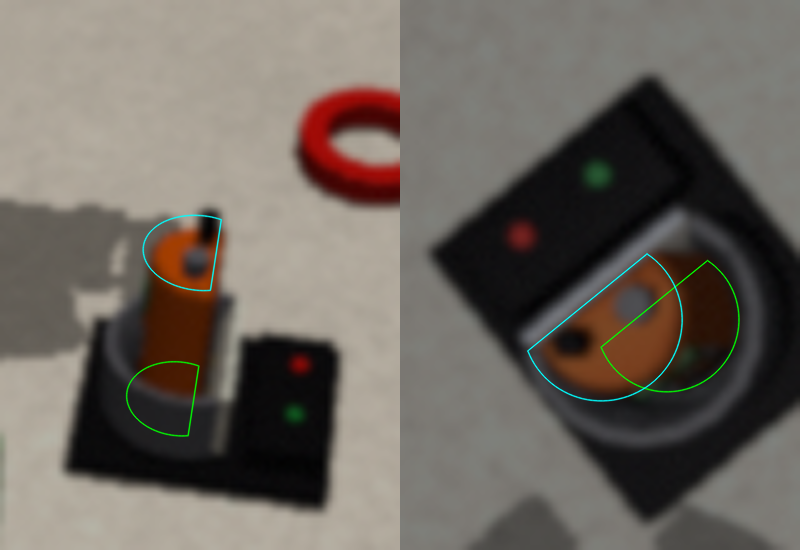

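View pics/t2.png

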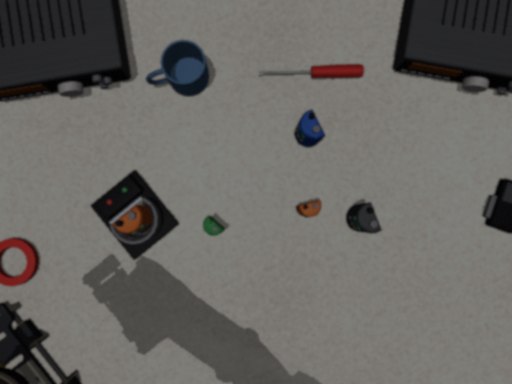

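The seated outline (top face at z = 0.112) lies on the radio's top in the top view. The blue, black, green and small orange radios haven't moved.

```bash
python3 - <<'E'
from h import *
show();a=cv2.imread("pics/top0.png").astype(int);b=cv2.imread("pics/t2.png").astype(int)
print(abs(a-b)[100:240,285:390].max())
print(arm.sign_off())
E
```

```text
t 12.22 pos [0.2987 0.2711 0.2555] xyaw 37.79 ydir [ 0.014  0.009 -1.   ] w 6.02 F [ 0.2  0.1 -0.3] j [-1.1   0.04  0.24  2.08 -0.01  1.01 -0.2 ]
6
the job is handed in; nothing more can be done
None
```

The orange radio is standing upright in the charger, and I handed the job in at 12.2 s. I gripped it across the flat back and the round front at 35 mm, turned it about 71° and lowered it into the well. Then I released it and drew the arm clear.

**Seating:**
- It touched the floor at TCP height 93.8 mm, exactly where it should with the radio on the bottom of the well. The push was about 19 N.
- After release, the top view fits the outline of a fully seated radio, with its flat back parallel to the white wall.
- After release the force on the wrist was about 0 N.

**Other radios:** The area of the top view with the blue, black and small orange radios is unchanged apart from image noise. The green one looks unmoved too.

**Disagreements:**
- The scene camera placed the radio about 1 pixel (2–3 mm) to the right of the top camera's estimate, both at the pick and in the well. That is within the well's 5 mm play and close to the stated calibration accuracy.
- The first move call was refused because its rows left out the zero values; nothing moved.

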